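# Hold the spring puller at the rider

## Robot

A 6-joint arm with a two-finger parallel gripper is mounted at the origin on the work surface. World frame = base frame: x ahead of the robot, y to its left, z up, the work surface at z = 0. Lengths are in m, angles in degrees, forces in N, time in s.
With the tool pointing down it reaches from about 0.25 to 0.725 m from the base axis. Payload 9.7 kg.
Tool frame: the origin (TCP) lies at the centre of the arm's flange, where the gripper is bolted on; the fingertips stand 173 mm ahead of it and the grasp point (between the pads) lies bot.grip_depth ahead of it (bot.grip_depth is the distance from the TCP to the grasp point, in m); z points along the fingers, y is the direction in which the jaws open and shut (so a half turn about z gives the same grasp; the last joint's range is limited). The gripper opens to 85 mm and grips with 20 to 120 N. Pads are 22 mm wide; open, the fingers measure 114 mm over their backs; the gripper's body (76 mm by 85 mm) begins 54 mm behind the grasp point. The pads swing forward as they close: fully open they stand 13 mm farther back than shut.
Start: joints at [-75.573, 4.979, 10.078, 95.1, 0, 90], TCP at [0.137, -0.533, 0.405] pointing down, gripper open.
Joint ranges: [-179.16, 179.16], [-48.56, 103.87], [-65.8, 70.77], [-126.05, 130.52], [-82.76, 87.17], [-180, 180]. Speed limits (degrees/s): [127.2, 127.2, 147.25, 180, 180, 180].

## Interface

Orientations are given as [roll, pitch, yaw] about the fixed x, y, z axes, in that order (R = Rz(yaw) Ry(pitch) Rx(roll)).
In Python, from workcell import status, viewer, bot gives the robot as it stands. The module is installed in compiled form; this text tells all that it offers.
- The arm moves only by the tool move_arm, never from a script. Its argument "commands" is a list of rows, each an object with "claw": the gripper's target within -1 to 1 (fully open at 1, half-way at 0, shut at -1); "travel": the shift along the tool's x, y, z in cm, a list of three; "turn": the turn about the tool's z in degrees. A call has 1 to 5 rows; each row shifts and turns the commanded pose from where the row before left it, along the tool's axes as they then stand; what a row does not reach is not made up. A row lasts 1/12 s, in which the tool goes at most 41.7 mm and 7.16 degrees, less where a joint would pass 70% of its speed; a pose out of reach is approached as far as the arm can. A call is refused whole if a number of a shift passes 4.17 or a number of a turn 7.16, either way. A call with a gripper value outside its range is refused whole. The fingers move at their own pace and stop on an object; "squeeze" is the grip in N (left out, the last holds). Time passes only in rows, so rows that do not move let the fingers close. It gives the time, the measured TCP pose, the force and the opening at its end, in the units of the state.
- status.get_obs(): the state, without advancing time (a new reading comes with each control period).
- viewer.camera(name): name is "side" or "top"; returns the picture (480x640x3 uint8, blue, green, red); there is no depth.
- viewer.camera_params(name): a dict with "camera_matrix" (3x3 intrinsics, pixels), "D" ([k1, k2, p1, p2, k3] as OpenCV has them; the pictures are not rectified), "xyz" and "rotation" of the camera in the world. Camera axes: x right, y up, looking along -z (the intrinsics and any distortion apply to the point x, -y, -z); pixel columns grow to the right and rows downward; lengths in m; the calibration is good to about 2 mm. A picture is of the moment at which its call begins. camera_params takes no time and is no camera call.
- bot.job_done(): hands the job in, once; it reports no verdict.
The state is a dict: "time": time; "q": joint angles; "qd": joint speeds; "joint_efforts": joint torques, N m; "ee_pos": TCP position; "tcp_rot": TCP orientation; "wrist_force": force on the tool from outside, world axes, zero at the start; "torque": the same for the moment, N m; "opening": finger opening in m.
Only numpy, scipy, OpenCV 4.12 (cv2) and the standard library are available. Lean on these libraries where they do the work, as an engineer would, in place of code of your own. Each camera call takes 0.05 s, during which the arm holds its last target.

## Task

Lift the wooden travel chock out of the spring puller's channel and stand it upright in the steel parts tray. Then pull the puller's crossbar handle out against its spring until the pointer stands in the gap between the rider's two ridges, and finish while still holding it there: the spring pulls it back if you let go. Do not shift the rider, and leave the other things on the bench where they are.

Things in the scene. Friction and masses are not known exactly. Their poses are not given: they have to be found in the camera images.
- fixture: spring puller, fixed to the bench; base plate 12 mm thick, own x -145 to 260, y -55 to 120 mm. Origin: on the bench, under the channel's middle, below the carriage's front face at home. Own x: along the slide, away from the robot (pull is own -x); z up. Channel floor z 12, rails at y ±26 to ±38, tops z 22; stop wall at its near end, x -125, top z 36. Spring barrel x 115 to 245, top z 60
- carriage (a joint): how far the carriage is pulled out of home, m, 0 to 0.12, along the fixture's -x. Spring pulls it home: about 4.5 N at 0, rising 0.9 N per 10 mm (14 N at 0.105). With the chock in the channel it comes out at most 35 mm. Carriage block 60 x 48 x 26 mm (fixture x 0 to 60 at home, top z 38)
- handle (a point): centre of the black crossbar handle on the carriage: level bar 90 mm long across the slide (fixture y), 16 mm thick along the slide, 22 mm high, centre 94 mm above the bench, on a post 14 mm thick. At fixture x 30, y 0 at home; moves with the carriage; axes parallel to the fixture's
- pointer (a point): the pointer, a thin black blade (3 mm along the slide) that reaches from the carriage sideways over the rider's line: this point is on it at fixture x +30 when home, y +85, 44 mm above the bench; moves with the carriage
- rider (a joint): where the steel rider is clamped on its scale bar, m: the pull (value of joint carriage) at which the pointer stands at the middle of the rider's gap. Set between 0.055 and 0.105; stiff (about 40 N)
- gap (a point): middle of the gap between the rider's two steel ridges, at ridge-top height, 40 mm above the bench (the pointer passes 2 mm above). Gap 18 mm wide along the slide, ridges 8 mm thick, 26 mm long across; whole rider 34 x 26 mm. Fixture y +85; axes parallel to the fixture's
- chock_centre (a point): centre (38 mm above its underside) of the wooden travel chock, 76 mm high: foot 90 x 44 x 30 mm, on it a grip rib 64 mm long, 20 mm thick, 46 mm high (both long along own x; z up). At first it stands loose in the channel between stop wall and carriage, underside at z 12. 0.12 to 0.25 kg
- tray: open steel parts tray, fixed, 200 (own x) x 160 (own y) x 30 mm, walls and floor 4 mm thick; left or right of the puller. Origin: centre of its underside; z up. A small steel socket stands in it near the corner at own x +72, y +52 mm
- socket_board: wooden board 190 x 150 x 20 mm with eight steel sockets (up to 37 mm tall) on it, fixed, on the other side of the puller from the tray. Origin: centre of its underside
- bearing: bystander: steel bearing ring, 52 mm across, 16 mm high, beside the puller. Origin: centre of its underside
- wrench: bystander: steel wrench 170 mm long, lying beside the spring barrel
- socket: bystander: steel socket, 28 mm across, 34 mm high, standing in the tray's corner. Origin: centre of its underside
- jar: bystander: small jar, 52 mm across, 50 mm high, on the socket board. Origin: centre of its underside
- filter: bystander: white oil filter, 76 mm across, 90 mm high, on the bench at the back left. Origin: centre of its underside
- spray: bystander: spray can, 60 mm across, 115 mm high, on the bench at the back right. Origin: centre of its underside
- driver: bystander: screwdriver 160 mm long, lying on the puller's base plate beside the spring barrel
There are look-alikes about, which are no part of the job. Leave any turquoise look-alike of the part that bears chock_centre alone.

How it is judged (in metres and radians):
On the way, in this order (a step that is already met when the one before it is completed fails the run):
1. the chock stands upright in the tray, released (x of chock_centre in the frame of tray between -0.075 and 0.075 m and y of chock_centre in the frame of tray between -0.058 and 0.058 m and z of chock_centre in the frame of tray below 0.052 m and angle between chock_centre's own z axis and vertical below 0.15 rad and contact force between the fingers and chock below 0.3 N), for 0.3 s.
2. the fingers hold the carriage with the pointer in the rider's gap (x of pointer in the frame of gap between -0.0075 and 0.0075 m and contact force between the fingers and carriage above 3 N), for 0.5 s.
At the end, for the whole second after the job is handed in: Chock upright (0.15 rad) on the tray floor, untouched; fingers bear on the carriage with over 3 N, pointer centre within 7.5 mm of the middle of the rider's gap, at rest, held by the fingers alone; rider moved under 4 mm (all of step 1 and all of step 2 and velocity of joint carriage between -0.01 and 0.01 m/s and contact force between chock and carriage below 0.2 N and distance of gap from where it was at the start of the episode below 0.004 m); the arm keeps its last pose, push and grip.
It fails at once if the rider is shifted by more than 4 mm (distance of gap from where it was at the start of the episode above 0.004 m).
It fails at once if a bystander is moved by more than 25 mm (distance of any of bearing, wrench, socket, jar, filter, spray, driver from where it was at the start of the episode above 0.025 m).
It also fails if it takes over 56 s, if anything falls off the work surface, if the arm or the gripper's body presses on something with over 40 N, if the wrist force passes 120 N, or if a joint passes its speed limit or range.

## Working session

There is one attempt and no reset: what is moved stays moved. The work goes in short steps, Python scripts to look and compute and a tool call to move; the robot and the scene stay as the last step left them, time stands still between calls to the robot, and variables do not carry over. Pictures are saved under pics/ and viewed, and the job is handed in when it is done.

Besides the shell and the picture viewer there is one more tool, called after ">>>" by a JSON object that holds its "api" and its "payload". move_arm: Moves the arm, as the interface text tells. Its arguments: {"type":"object","properties":{"commands":{"type":"array"},"squeeze":{"type":"number"}},"required":["commands"]}

```bash
mkdir -p pics; python3 - <<'E'
from workcell import status, viewer, bot
import cv2
for n in ("top","side"):
    cv2.imwrite(f"pics/{n}0.png",viewer.camera(n))
    p=viewer.camera_params(n); print(n,p)
print(status.get_obs(), bot.grip_depth)
E
```

```text
top {'camera_matrix': array([[588.22812342,   0.        , 321.62479408],
       [  0.        , 588.22812342, 244.49099146],
       [  0.        ,   0.        ,   1.        ]]), 'D': array([-0.03267507,  0.        ,  0.        ,  0.        ,  0.        ]), 'xyz': array([0.42524904, 0.00364779, 1.46488543]), 'rotation': array([  6.5696523 ,   0.40824888, -91.17945464])}
side {'camera_matrix': array([[573.29784404,   0.        , 320.84660973],
       [  0.        , 573.29784404, 235.36037741],
       [  0.        ,   0.        ,   1.        ]]), 'D': array([-0.17894575,  0.        ,  0.        ,  0.        ,  0.        ]), 'xyz': array([0.09771108, 0.81615433, 0.84004169]), 'rotation': array([  50.85071572,    0.78083711, -150.76604513])}
{'time': 0.1, 'q': array([-7.55748239e+01,  5.00894298e+00,  1.00382194e+01,  9.50991236e+01,
        5.65524674e-04,  8.99999333e+01]), 'qd': array([-0.0149861 , -0.0690167 ,  0.17860751, -0.11575382, -0.03235777,
        0.02725764]), 'joint_efforts': array([-2.96550643e-04, -5.21559763e+01,  4.65653801e+01,  1.60515367e-02,
        7.00506985e-05,  1.19253318e-05]), 'ee_pos': array([ 0.13701593, -0.53266557,  0.40403735]), 'tcp_rot': array([-1.79930153e+02, -5.65605529e-04,  1.44252421e+01]), 'wrist_force': array([-0.01710997,  0.70464011, -0.43566391]), 'torque': array([-0.03502734,  0.0037726 ,  0.00827418]), 'opening': 0.08571077027417318} 0.1547
```

View pics/top0.png

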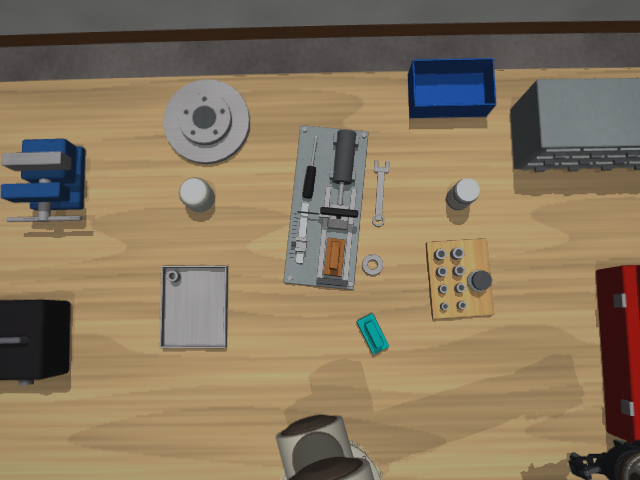

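View pics/side0.png

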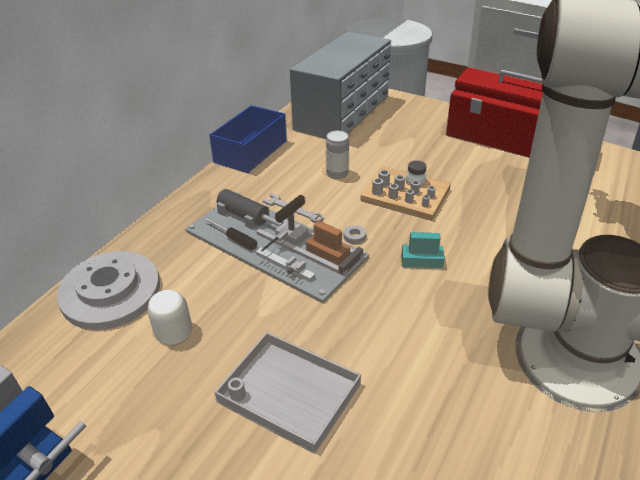

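The top view shows the puller at about x 285–367, y 126–289, with the chock at (334,257), the tray at (195,307) and the turquoise look-alike at (373,334). I'll zoom in next.

```bash
cat > h.py <<'E'
import numpy as np, cv2
from scipy.spatial.transform import Rotation as R
from workcell import status, viewer, bot
def cam(n):
    p=viewer.camera_params(n); return p['camera_matrix'],p['D'],np.array(p['xyz']),R.from_euler('xyz',p['rotation'],degrees=True).as_matrix()
def ray(n,uv):
    K,D,c,Rm=cam(n); q=cv2.undistortPoints(np.array([[uv]],float),K,D)[0,0]
    d=Rm@np.array([q[0],-q[1],-1.]); return c,d/np.linalg.norm(d)
def onz(n,uv,z):
    c,d=ray(n,uv); return c+d*(z-c[2])/d[2]
def tri(a,b):
    c1,d1=ray('top',a); c2,d2=ray('side',b)
    s=np.linalg.lstsq(np.c_[d1,-d2],c2-c1,rcond=None)[0]
    p,q=c1+s[0]*d1,c2+s[1]*d2; return (p+q)/2,np.linalg.norm(p-q)
def proj(n,P):
    K,D,c,Rm=cam(n); P=(np.atleast_2d(P)-c)@Rm; P=P*[1,-1,-1]
    return cv2.projectPoints(P,np.zeros(3),np.zeros(3),K,D)[0][:,0]
E
python3 - <<'E'
import cv2
t=cv2.imread('pics/top0.png');s=cv2.imread('pics/side0.png')
cv2.imwrite('pics/t1.png',cv2.resize(t[185:295,275:395],None,fx=5,fy=5,interpolation=cv2.INTER_CUBIC))
cv2.imwrite('pics/s1.png',cv2.resize(s[180:300,220:375],None,fx=5,fy=5,interpolation=cv2.INTER_CUBIC))
E
```

```text
(no output)
```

View pics/t1.png

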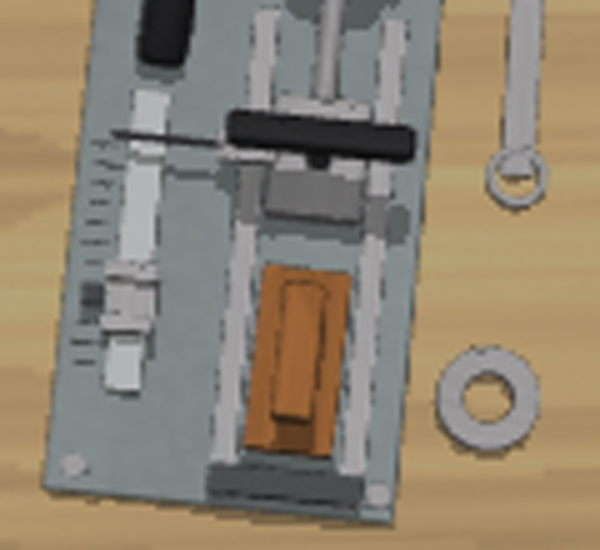

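View pics/s1.png

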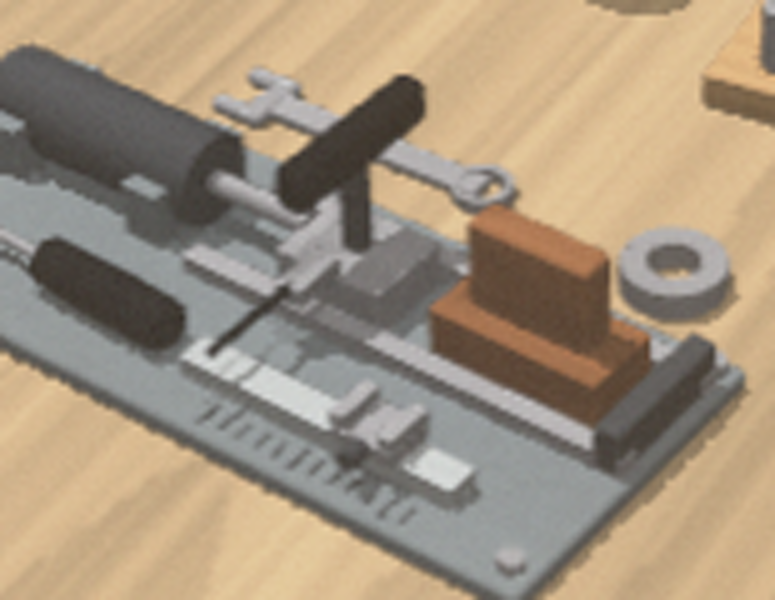

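```bash
cat > m.py <<'E'
from h import *
T=lambda x,y:(275+(x+.5)/5-.5,185+(y+.5)/5-.5)
S=lambda x,y:(220+(x+.5)/5-.5,180+(y+.5)/5-.5)
E
python3 - <<'E'
from m import *
np.set_printoptions(precision=4,suppress=True)
# handle blob in top
t=cv2.imread('pics/top0.png')
g=t.max(2); m=(g<60).astype(np.uint8); m[:200]=0; m[225:]=0; m[:,:318]=0; m[:,362:]=0
c=max(cv2.findContours(m,0,1)[0],key=cv2.contourArea); print('handle rect',cv2.minAreaRect(c))
print('handle L end', tri(T(233,125),S(290,180))); print('handle R end',tri(T(408,140),S(410,95)))
print('rib far-left',tri(T(287,282),S(470,228)));print('rib far-right',tri(T(327,284),S(492,208)))
print('rib near-right',tri(T(311,420),S(608,258)));print('rib near-left',tri(T(272,416),S(583,278)))
for n,p in dict(platenL=T(44,488),platenR=T(392,522),platefR=(367,133),platefL=(303,126)).items(): print(n,onz('top',p,.012))
# ridges
print('ridgefar ',onz('top',T(131,267),.04),'ridgenear',onz('top',T(127,325),.04))
print('ptr',onz('top',T(125,133),.044),onz('top',T(200,141),.044))
# orange mask
hsv=cv2.cvtColor(t,cv2.COLOR_BGR2HSV); m=cv2.inRange(hsv,(5,140,80),(15,255,255)); m[:230]=0;m[:,:315]=0;m[280:]=0;m[:,360:]=0
c=max(cv2.findContours(m,0,1)[0],key=cv2.contourArea); print('chock',cv2.minAreaRect(c))
s=cv2.imread('pics/side0.png')
cv2.imwrite('pics/t2.png',cv2.resize(t[255:355,150:240],None,fx=6,fy=6,interpolation=cv2.INTER_CUBIC))
cv2.imwrite('pics/s2.png',cv2.resize(s[325:450,205:370],None,fx=4.8,fy=4.8,interpolation=cv2.INTER_CUBIC))
E
```

```text
handle rect ((338.84271240234375, 213.15170288085938), (36.69112014770508, 10.002360343933105), 5.440331935882568)
handle L end (array([0.6664, 0.0098, 0.0971]), np.float64(0.0014023111023036131))
handle R end (array([ 0.6571, -0.0732,  0.0929]), np.float64(0.0008194495782312829))
rib far-left (array([ 0.5924, -0.0146,  0.0816]), np.float64(0.00024533921367410143))
rib far-right (array([ 0.5917, -0.0333,  0.0798]), np.float64(0.0006816097051590528))
rib near-right (array([ 0.5283, -0.0236,  0.0829]), np.float64(0.00349472251556642))
rib near-left (array([ 0.5305, -0.0053,  0.0843]), np.float64(0.0035175857057608536))
platenL [0.501  0.1069 0.012 ]
platenR [ 0.4807 -0.0645  0.012 ]
platefR [ 0.8757 -0.1107  0.012 ]
platefL [0.8978 0.0518 0.012 ]
ridgefar  [0.6066 0.0609 0.04  ] ridgenear [0.5781 0.0634 0.04  ]
ptr [0.6723 0.0626 0.044 ] [0.6675 0.026  0.044 ]
chock ((334.04266357421875, 256.6158447265625), (17.00645637512207, 36.11111068725586), 6.340191841125488)
```

View pics/t2.png

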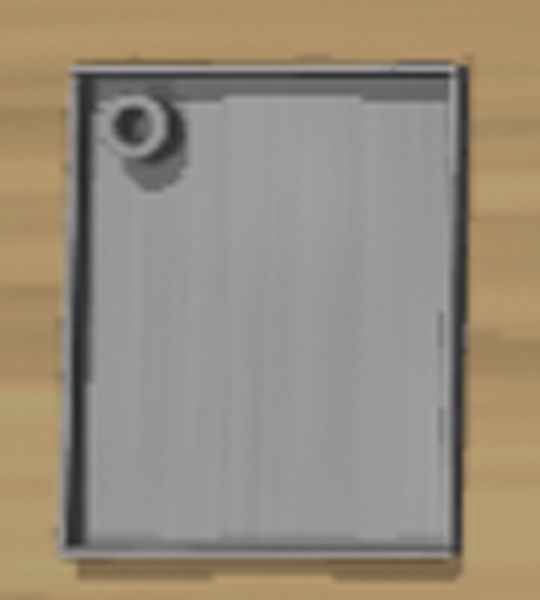

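View pics/s2.png

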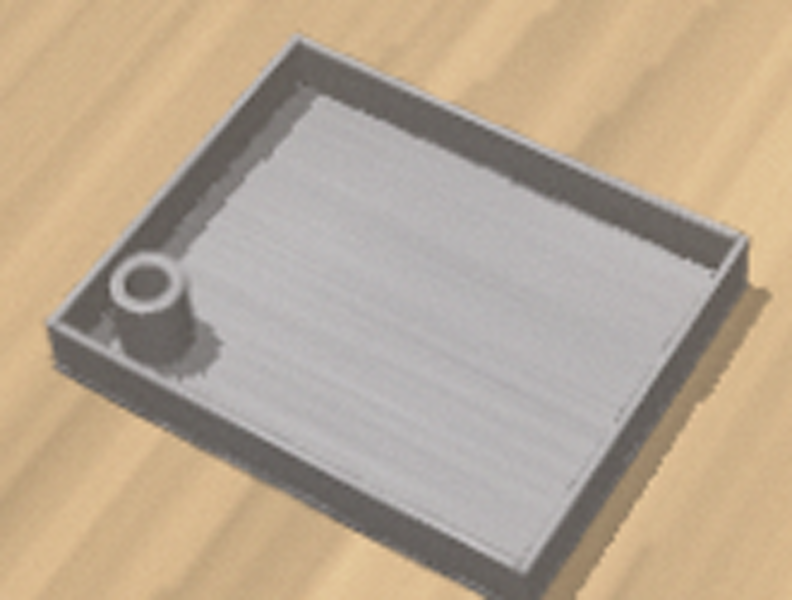

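```bash
python3 - <<'E'
from m import *
np.set_printoptions(precision=4,suppress=True)
tt=[T(287,282),T(327,284),T(311,420),T(272,416)]; ss=[S(470,228),S(492,208),S(608,258),S(583,278)]
for z in (.082,.085,.088): print(z,np.mean([onz('top',p,z) for p in tt],0),np.mean([onz('side',p,z) for p in ss],0))
print([onz('top',p,.088)[:2] for p in tt]);print([onz('side',p,.088)[:2] for p in ss])
# foot top corners z .042
ft=[T(262,266),T(350,270),T(332,458),T(245,447)]
print('foot',[onz('top',p,.042)[:2] for p in ft],np.mean([onz('top',p,.042) for p in ft],0))
print('handle top rect centre',onz('top',(338.84,213.15),.1),'side mid',onz('side',S(350,140),.094))
U=lambda x,y:(150+(x+.5)/6-.5,255+(y+.5)/6-.5); V=lambda x,y:(205+(x+.5)/4.8-.5,325+(y+.5)/4.8-.5)
C=[(U(76,68),V(50,325)),(U(462,70),V(298,40)),(U(455,553),V(745,238)),(U(66,552),V(528,572))]
tc=[tri(*c) for c in C]
for c,a in zip(tc,C): print('tray',c,onz('top',a[0],.03))
print(np.mean([c[0] for c in tc],0))
print('socket',tri(U(136,126),V(150,282)))
# rider ridges side: tops
a=[onz('top',T(*p),.04) for p in [(105,264),(158,270),(102,326),(154,331)]]; print('rider top',a)
b=[onz('side',S(*p),.04) for p in [(330,408),(362,383),(390,440),(425,408)]]; print('rider side',b)
E
```

```text
0.082 [ 0.5599 -0.0196  0.082 ] [ 0.5616 -0.019   0.082 ]
0.085 [ 0.5596 -0.0195  0.085 ] [ 0.5598 -0.0157  0.085 ]
0.088 [ 0.5593 -0.0195  0.088 ] [ 0.558  -0.0124  0.088 ]
[array([ 0.5918, -0.0144]), array([ 0.5904, -0.0333]), array([ 0.5263, -0.0242]), array([ 0.5286, -0.006 ])]
[array([ 0.5881, -0.0076]), array([ 0.5867, -0.0241]), array([ 0.527 , -0.0173]), array([ 0.53  , -0.0006])]
foot [array([ 0.6054, -0.003 ]), array([ 0.6025, -0.0459]), array([ 0.5111, -0.0349]), array([0.5173, 0.0071])] [ 0.5591 -0.0192  0.042 ]
handle top rect centre [ 0.6559 -0.0318  0.1   ] side mid [ 0.6618 -0.0304  0.094 ]
tray (array([0.5476, 0.4053, 0.0238]), np.float64(0.0022505442905112584)) [0.5461 0.4029 0.03  ]
tray (array([0.5442, 0.2465, 0.0222]), np.float64(0.003429624019288038)) [0.542  0.2444 0.03  ]
tray (array([0.3479, 0.2495, 0.0231]), np.float64(0.0024469978524094024)) [0.3472 0.2478 0.03  ]
tray (array([0.3502, 0.4075, 0.0224]), np.float64(0.0005762769427316416)) [0.3504 0.4053 0.03  ]
[0.4475 0.3272 0.0229]
socket (array([0.5222, 0.3774, 0.0339]), np.float64(0.0014800684734873526))
rider top [array([0.6083, 0.0736, 0.04  ]), array([0.6048, 0.0478, 0.04  ]), array([0.5779, 0.0756, 0.04  ]), array([0.5749, 0.0503, 0.04  ])]
rider side [array([0.6104, 0.0739, 0.04  ]), array([0.6069, 0.0539, 0.04  ]), array([0.578 , 0.0789, 0.04  ]), array([0.5753, 0.0549, 0.04  ])]
```

>>> {"api": "move_arm", "payload": {"commands": [{"claw": 1, "travel": [0, 0, 0], "turn": 7.1}, {"claw": 1, "travel": [0, 0, 0], "turn": 7.1}, {"claw": 1, "travel": [0, 0, 0], "turn": 7.1}, {"claw": 1, "travel": [1.2, -1.9, 0], "turn": 0}, {"claw": 1, "travel": [2, -3.2, 0], "turn": 0}], "squeeze": 60}}

```text
time: 0.52
ee_pos: [0.1741, -0.4869, 0.4033]
tcp_rot: [-179.9, 0.1, -7.1]
wrist_force: [0.8, -0.8, 0.4]
opening: 0.0852
```

>>> {"api": "move_arm", "payload": {"commands": [{"claw": 1, "travel": [2, -3.2, 0], "turn": 0}, {"claw": 1, "travel": [2, -3.2, 0], "turn": 0}, {"claw": 1, "travel": [2, -3.2, 0], "turn": 0}, {"claw": 1, "travel": [2, -3.2, 0], "turn": 0}, {"claw": 1, "travel": [2, -3.2, 0], "turn": 0}]}}

```text
time: 0.93
ee_pos: [0.2939, -0.3374, 0.4045]
tcp_rot: [-180.0, 0.0, -6.9]
wrist_force: [0.4, -0.0, -0.6]
opening: 0.0855
```

>>> {"api": "move_arm", "payload": {"commands": [{"claw": 1, "travel": [2, -3.2, 0], "turn": 0}, {"claw": 1, "travel": [2, -3.2, 0], "turn": 0}, {"claw": 1, "travel": [2, -3.2, 0], "turn": 0}, {"claw": 1, "travel": [2, -3.2, 0], "turn": 0}, {"claw": 1, "travel": [2, -3.2, 0], "turn": 0}]}}

```text
time: 1.35
ee_pos: [0.4125, -0.1903, 0.4046]
tcp_rot: [180.0, 0.0, -6.9]
wrist_force: [0.5, -1.3, 0.2]
opening: 0.0854
```

>>> {"api": "move_arm", "payload": {"commands": [{"claw": 1, "travel": [2.3, -3.1, 1], "turn": 0}, {"claw": 1, "travel": [2.3, -3.1, 1], "turn": 0}, {"claw": 1, "travel": [2.3, -3.1, 1], "turn": 0}, {"claw": 1, "travel": [2.3, -3.1, 1], "turn": 0}, {"claw": 1, "travel": [1.5, -2, 1], "turn": 0}]}}

```text
time: 1.77
ee_pos: [0.5367, -0.0608, 0.3535]
tcp_rot: [-179.9, 0.0, -6.5]
wrist_force: [1.0, -1.6, -0.1]
opening: 0.0852
```

>>> {"api": "move_arm", "payload": {"commands": [{"claw": 1, "travel": [0.8, -1, 1], "turn": 0}, {"claw": 1, "travel": [0.3, -0.5, 1], "turn": 0}, {"claw": 1, "travel": [0, 0, 0], "turn": 0}]}}

```text
time: 2.02
ee_pos: [0.5467, -0.0583, 0.332]
tcp_rot: [-179.6, 0.2, -6.1]
wrist_force: [0.1, -0.1, 0.2]
opening: 0.0851
```

```bash
cat >> h.py <<'E'
def to(x,y,z,yaw):
    o=status.get_obs(); p=o['ee_pos']; w=np.radians(o['tcp_rot'][2]); c,s=np.cos(w),np.sin(w)
    d=np.array([x,y,z])-p
    print('t',round(o['time'],2),'pos',p.round(4),'rot',o['tcp_rot'].round(2),'F',o['wrist_force'].round(1),'op',round(o['opening'],4))
    print('tool travel cm',(100*np.array([c*d[0]+s*d[1],s*d[0]-c*d[1],-d[2]])).round(2),'turn',round((o['tcp_rot'][2]-yaw+180)%360-180,2))
E
python3 - <<'E'
from h import *
cv2.imwrite('pics/t3.png',viewer.camera('top')[170:300,270:400].repeat(4,0).repeat(4,1)); cv2.imwrite('pics/s3.png',viewer.camera('side'))
to(.559,-.019,.2227,-6.9)
E
```

```text
t 2.12 pos [ 0.5461 -0.0591  0.3345] rot [-1.7963e+02  6.0000e-02 -6.2000e+00] F [ 0.3  0.  -0.3] op 0.0856
tool travel cm [ 0.85 -4.12 11.18] turn 0.7
```

View pics/s3.png

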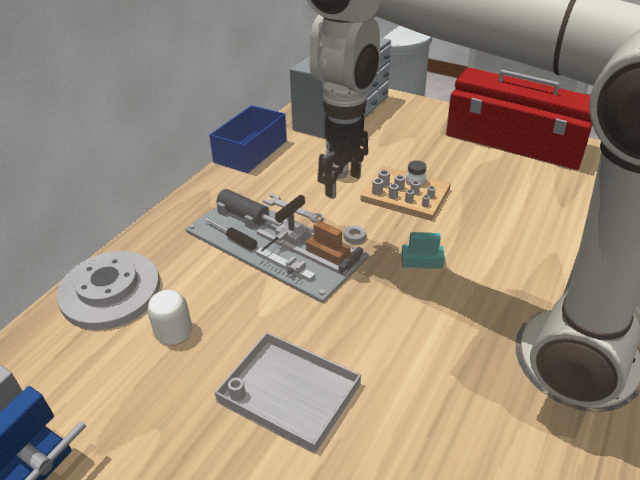

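The side view shows the gripper at (340,165), short of the chock at (327,240). It needs about 4 cm more sideways.

>>> {"api": "move_arm", "payload": {"commands": [{"claw": 1, "travel": [0.3, -1.4, 0.5], "turn": 0.7}, {"claw": 1, "travel": [0.3, -1.4, 1], "turn": 0}, {"claw": 1, "travel": [0.25, -1.3, 1.5], "turn": 0}, {"claw": 1, "travel": [0, 0, 0.5], "turn": 0}, {"claw": 1, "travel": [0, 0, 0], "turn": 0}]}}

```text
time: 2.53
ee_pos: [0.5566, -0.0437, 0.2986]
tcp_rot: [-178.6, 0.2, -4.7]
wrist_force: [-1.0, 0.6, -0.7]
opening: 0.0855
```

```bash
python3 - <<'E'
from h import *
t=viewer.camera('top');s=viewer.camera('side')
cv2.imwrite('pics/b4.png',cv2.hconcat([cv2.resize(t[170:310,270:400],(520,560)),cv2.resize(s[150:290,250:320+0],(280,560))]))
cv2.imwrite('pics/s4.png',cv2.resize(s[130:290,240:400],(600,600)))
to(.559,-.019,.2227,-6.9)
E
```

```text
t 2.63 pos [ 0.5568 -0.0439  0.3004] rot [-1.7863e+02  2.0000e-02 -4.7400e+00] F [-0.6  0.2  0.4] op 0.0855
tool travel cm [ 0.01 -2.5   7.77] turn 2.16
```

View pics/s4.png

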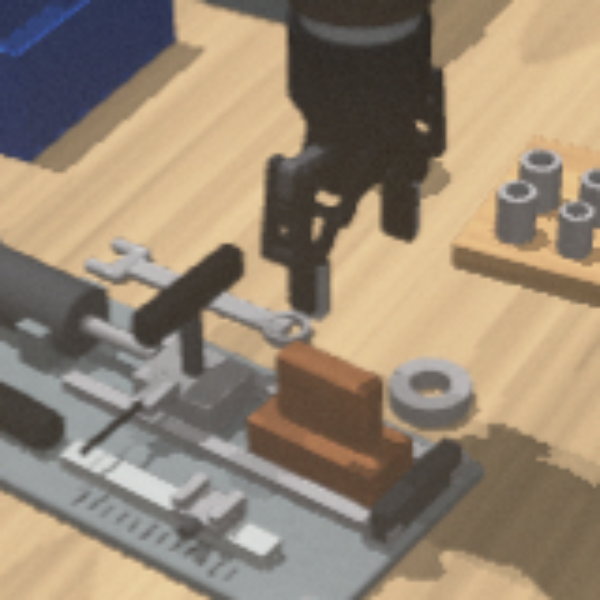

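View pics/b4.png

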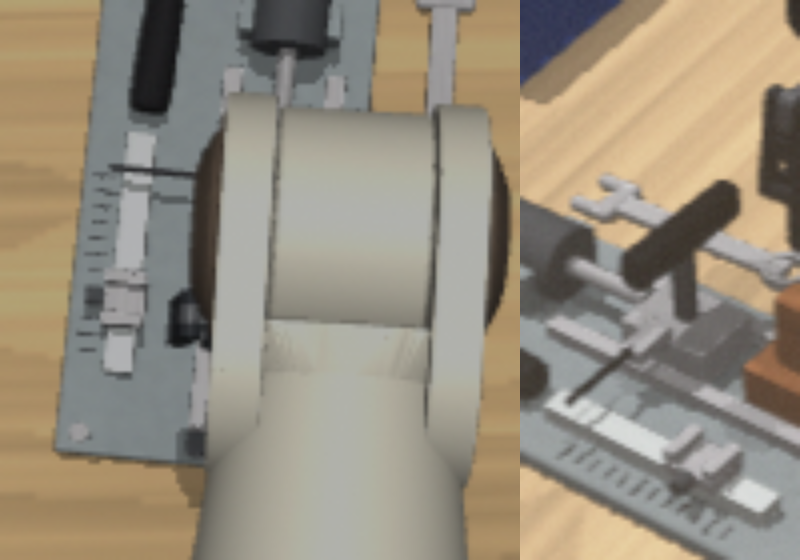

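```bash
python3 - <<'E'
from h import *
o=status.get_obs(); print(o['q'].round(2),o['qd'].round(2))
E
```

```text
[ -4.78   5.33  -1.07  83.61   1.37 179.96] [-0.1  -0.41  0.78  0.12  0.09 -0.01]
```

Joint 6 is at its 180° limit, which explains the shortfall. I'll take the half-turn-equivalent grasp at yaw 173.

>>> {"api": "move_arm", "payload": {"commands": [{"claw": 1, "travel": [0, 0, 0], "turn": -7.1}, {"claw": 1, "travel": [0, 0, 0], "turn": -7.1}, {"claw": 1, "travel": [0, 0, 0], "turn": -7.1}, {"claw": 1, "travel": [0, 0, 0], "turn": -7.1}, {"claw": 1, "travel": [0, 0, 0], "turn": -7.1}]}}

```text
time: 3.05
ee_pos: [0.557, -0.044, 0.3013]
tcp_rot: [-178.9, -0.9, 31.1]
wrist_force: [0.2, 0.3, 0.5]
opening: 0.0854
```

>>> {"api": "move_arm", "payload": {"commands": [{"claw": 1, "travel": [0, 0, 0], "turn": -7.1}, {"claw": 1, "travel": [0, 0, 0], "turn": -7.1}, {"claw": 1, "travel": [0, 0, 0], "turn": -7.1}, {"claw": 1, "travel": [0, 0, 0], "turn": -7.1}, {"claw": 1, "travel": [0, 0, 0], "turn": -7.1}]}}

```text
time: 3.47
ee_pos: [0.557, -0.044, 0.3013]
tcp_rot: [-179.6, -1.3, 66.6]
wrist_force: [-0.6, -0.7, -0.1]
opening: 0.0855
```

>>> {"api": "move_arm", "payload": {"commands": [{"claw": 1, "travel": [0, 0, 0], "turn": -7.1}, {"claw": 1, "travel": [0, 0, 0], "turn": -7.1}, {"claw": 1, "travel": [0, 0, 0], "turn": -7.1}, {"claw": 1, "travel": [0, 0, 0], "turn": -7.1}, {"claw": 1, "travel": [0, 0, 0], "turn": -7.1}]}}

```text
time: 3.88
ee_pos: [0.557, -0.044, 0.3013]
tcp_rot: [179.5, -1.3, 102.1]
wrist_force: [0.2, 0.4, -0.1]
opening: 0.0853
```

>>> {"api": "move_arm", "payload": {"commands": [{"claw": 1, "travel": [0, 0, 0], "turn": -7.1}, {"claw": 1, "travel": [0, 0, 0], "turn": -7.1}, {"claw": 1, "travel": [0, 0, 0], "turn": -7.1}, {"claw": 1, "travel": [0, 0, 0], "turn": -7.1}, {"claw": 1, "travel": [0, 0, 0], "turn": -7.1}]}}

```text
time: 4.3
ee_pos: [0.557, -0.044, 0.3013]
tcp_rot: [178.9, -0.8, 137.6]
wrist_force: [0.8, -0.1, -0.0]
opening: 0.0855
```

>>> {"api": "move_arm", "payload": {"commands": [{"claw": 1, "travel": [0, 0, 0], "turn": -7.1}, {"claw": 1, "travel": [0, 0, 0], "turn": -7.1}, {"claw": 1, "travel": [0, 0, 0], "turn": -7.1}, {"claw": 1, "travel": [0, 0, 0], "turn": -7.1}, {"claw": 1, "travel": [0, 0, 0], "turn": 0}]}}

```text
time: 4.72
ee_pos: [0.557, -0.044, 0.3013]
tcp_rot: [178.6, -0.2, 166.0]
wrist_force: [-0.6, -0.7, -0.2]
opening: 0.0853
```

```bash
python3 - <<'E'
from h import *
viewer.camera('top')
to(.559,-.019,.2227,173.1); print(status.get_obs()['q'].round(1))
E
```

```text
t 4.77 pos [ 0.557  -0.0439  0.3011] rot [ 1.7864e+02 -1.7000e-01  1.6554e+02] F [ 0.4 -0.5 -1. ] op 0.0855
tool travel cm [0.43 2.46 7.84] turn -7.56
[-4.8  5.3 -1.  83.6  1.4  9.7]
```

```bash
cat >> h.py <<'E'
def gp(x,y,z,yaw):
    o=status.get_obs(); p=o['ee_pos']; M=R.from_euler('xyz',o['tcp_rot'],degrees=True).as_matrix()
    g=p+M[:,2]*bot.grip_depth
    turn=(o['tcp_rot'][2]-yaw+180)%360-180
    M2=M@R.from_euler('z',turn,degrees=True).as_matrix()
    d=np.array([x,y,z])-g
    print('t',round(o['time'],2),'grasp pt',g.round(4),'rot',o['tcp_rot'].round(2),'F',o['wrist_force'].round(1),'op',round(o['opening'],4))
    print('turn',round(turn,2),'then travel cm',(100*M2.T@d).round(2),'tool z',M[:,2].round(4))
E
python3 - <<'E'
from h import *
gp(.559,-.019,.068,173.1); print(status.get_obs()['q'].round(1))
E
```

```text
t 4.77 grasp pt [ 0.5575 -0.0403  0.1464] rot [ 1.7864e+02 -1.7000e-01  1.6554e+02] F [ 0.4 -0.5 -1. ] op 0.0855
turn -7.56 then travel cm [0.11 1.94 7.89] tool z [ 0.003   0.0238 -0.9997]
[-4.8  5.3 -1.  83.6  1.4  9.7]
```

>>> {"api": "move_arm", "payload": {"commands": [{"claw": 1, "travel": [0, 0, 0], "turn": -7.1}, {"claw": 1, "travel": [0.1, 0.9, 0], "turn": -0.5}, {"claw": 1, "travel": [0, 1, 1], "turn": 0}, {"claw": 1, "travel": [0, 0, 2], "turn": 0}, {"claw": 1, "travel": [0, 0, 0], "turn": 0}]}}

```text
time: 5.18
ee_pos: [0.5577, -0.0228, 0.267]
tcp_rot: [178.6, -0.3, 173.0]
wrist_force: [-0.2, 0.1, -1.0]
opening: 0.0854
```

```bash
python3 - <<'E'
from h import *
s=viewer.camera('side')
cv2.imwrite('pics/s5.png',cv2.resize(s[130:290,240:400],(600,600)))
gp(.559,-.019,.068,173.1)
E
```

```text
t 5.23 grasp pt [ 0.5575 -0.0193  0.1139] rot [178.64  -0.27 173.09] F [ 0.  -0.7  0.3] op 0.0854
turn -0.01 then travel cm [-0.17 -0.06  4.59] tool z [-0.0019  0.0241 -0.9997]
```

View pics/s5.png

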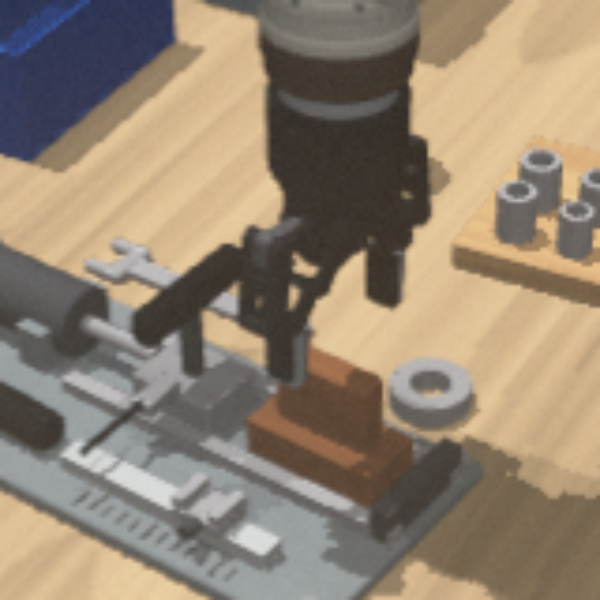

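```bash
python3 - <<'E'
from h import *
f=np.array([.1201,.9928,0]); g=np.array([.5575,-.0193,.1139])
for z in (.096,.109):
  P=[g+f*k for k in(.043,-.043)]
  for p in P:
    p=p.copy();p[2]=z;u=proj('side',p)[0];print(z,u,(u-[240,130])*3.75)
u=proj('side',[[.559,-.019,.088]]);print((u-[240,130])*3.75)
E
```

```text
0.096 [316.7621004  233.92093022] [287.85787649 389.70348832]
0.096 [340.45105072 213.40181234] [376.69144018 312.75679629]
0.109 [316.64714985 228.98940179] [287.42681195 371.21025672]
0.109 [340.49685459 208.55328273] [376.86320472 294.57481023]
[[330.75412712 361.04414396]]
```

>>> {"api": "move_arm", "payload": {"commands": [{"claw": 1, "travel": [0, 0, 1.5], "turn": 0}, {"claw": 1, "travel": [-0.1, 0, 1.5], "turn": 0}, {"claw": 1, "travel": [0, -0.1, 1.2], "turn": 0}, {"claw": 1, "travel": [0, 0, 0.3], "turn": 0}, {"claw": 1, "travel": [0, 0, 0], "turn": 0}]}}

```text
time: 5.65
ee_pos: [0.5591, -0.024, 0.225]
tcp_rot: [178.6, -0.2, 173.2]
wrist_force: [0.7, -0.5, -0.4]
opening: 0.0854
```

>>> {"api": "move_arm", "payload": {"commands": [{"claw": -1, "travel": [0, 0, 0], "turn": 0}, {"claw": -1, "travel": [0, 0, 0], "turn": 0}, {"claw": -1, "travel": [0, 0, 0], "turn": 0}, {"claw": -1, "travel": [0, 0, 0], "turn": 0}, {"claw": -1, "travel": [0, 0, 0], "turn": 0}], "squeeze": 50}}

```text
time: 6.07
ee_pos: [0.5594, -0.0241, 0.2262]
tcp_rot: [178.6, -0.0, 173.3]
wrist_force: [0.1, -0.2, 0.9]
opening: 0.0259
```

```bash
python3 - <<'E'
from h import *
s=viewer.camera('side')
cv2.imwrite('pics/s6.png',cv2.resize(s[130:290,240:400],(600,600)))
gp(.559,-.019,.068,173.1)
E
```

```text
t 6.12 grasp pt [ 0.5598 -0.0203  0.0714] rot [ 1.7862e+02 -3.0000e-02  1.7328e+02] F [ 0.6 -1.1  1.4] op 0.0194
turn 0.18 then travel cm [0.09 0.11 0.34] tool z [ 0.0024  0.024  -0.9997]
```

View pics/s6.png

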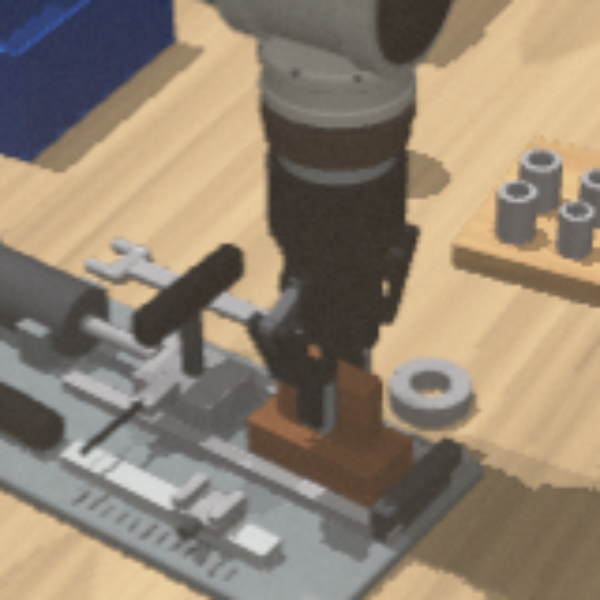

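>>> {"api": "move_arm", "payload": {"commands": [{"claw": -1, "travel": [0, 0, 0], "turn": 0}, {"claw": -1, "travel": [0, 0, 0], "turn": 0}, {"claw": -1, "travel": [0, 0, -0.7], "turn": 0}, {"claw": -1, "travel": [0, 0, -1.3], "turn": 0}, {"claw": -1, "travel": [0, 0, -2], "turn": 0}]}}

```text
time: 6.53
ee_pos: [0.5587, -0.025, 0.2652]
tcp_rot: [178.6, -0.2, 173.3]
wrist_force: [1.1, 0.1, -1.5]
opening: 0.0192
```

>>> {"api": "move_arm", "payload": {"commands": [{"claw": -1, "travel": [0, 0, -2.2], "turn": 0}, {"claw": -1, "travel": [0, 0, -2], "turn": 0}, {"claw": -1, "travel": [0, 0, -0.8], "turn": 0}, {"claw": -1, "travel": [0, 0, 0], "turn": 0}, {"claw": -1, "travel": [0, 0, 0], "turn": 0}]}}

```text
time: 6.95
ee_pos: [0.5592, -0.0262, 0.3156]
tcp_rot: [178.6, -0.0, 173.3]
wrist_force: [0.5, -0.5, -3.0]
opening: 0.0194
```

```bash
python3 - <<'E'
from h import *
s=viewer.camera('side')
cv2.imwrite('pics/s7.png',cv2.resize(s[130:290,240:400],(600,600)))
gp(.44,.315,.16,173.1); print(status.get_obs()['q'].round(1))
E
```

```text
t 7.0 grasp pt [ 0.5591 -0.0225  0.16  ] rot [ 1.7863e+02 -1.3000e-01  1.7328e+02] F [-0.2  0.2 -1.7] op 0.0192
turn 0.18 then travel cm [15.88 32.06  0.81] tool z [ 6.000e-04  2.400e-02 -9.997e-01]
[-3.   5.4  0.6 85.2  1.4  3.8]
```

View pics/s7.png

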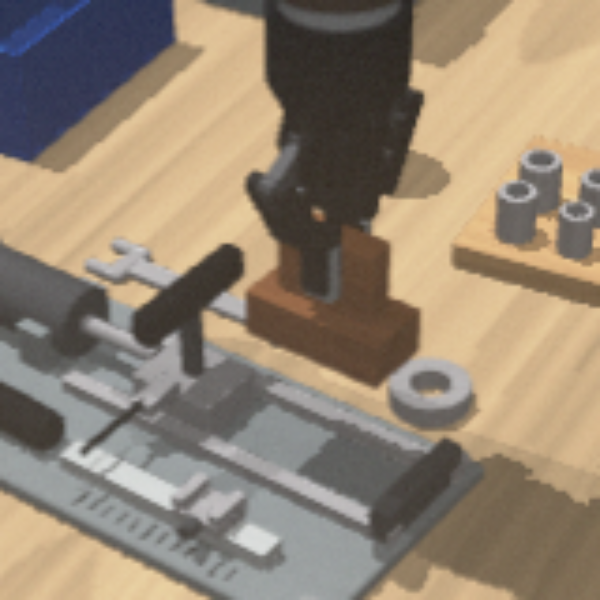

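The chock came up level in the jaws. Next, over to the tray.

>>> {"api": "move_arm", "payload": {"commands": [{"claw": -1, "travel": [0.6, 1.2, 0], "turn": 0}, {"claw": -1, "travel": [1.2, 2.4, 0.05], "turn": 0}, {"claw": -1, "travel": [1.5, 3, 0.1], "turn": 0}, {"claw": -1, "travel": [1.5, 3, 0.1], "turn": 0}, {"claw": -1, "travel": [1.5, 3, 0.1], "turn": 0}]}}

```text
time: 7.42
ee_pos: [0.5101, 0.1079, 0.3138]
tcp_rot: [178.6, -0.2, 173.2]
wrist_force: [-0.1, 0.1, -1.0]
opening: 0.0195
```

>>> {"api": "move_arm", "payload": {"commands": [{"claw": -1, "travel": [1.5, 3, 0.1], "turn": 0}, {"claw": -1, "travel": [1.5, 3, 0.1], "turn": 0}, {"claw": -1, "travel": [1.5, 3, 0.1], "turn": 0}, {"claw": -1, "travel": [1.5, 3, 0.1], "turn": 0}, {"claw": -1, "travel": [1.5, 3, 0.1], "turn": 0}]}}

```text
time: 7.83
ee_pos: [0.4528, 0.2659, 0.3127]
tcp_rot: [178.7, -0.1, 173.3]
wrist_force: [1.1, 0.4, -2.1]
opening: 0.0194
```

>>> {"api": "move_arm", "payload": {"commands": [{"claw": -1, "travel": [1, 2, 0], "turn": 0}, {"claw": -1, "travel": [0.5, 1.2, 0], "turn": 0}, {"claw": -1, "travel": [0, 0.4, 0], "turn": 0}, {"claw": -1, "travel": [0, 0, 0], "turn": 0}, {"claw": -1, "travel": [0, 0, 0], "turn": 0}]}}

```text
time: 8.25
ee_pos: [0.4439, 0.3012, 0.3143]
tcp_rot: [178.7, -0.1, 173.3]
wrist_force: [1.5, -0.3, -1.1]
opening: 0.0195
```

```bash
python3 - <<'E'
from h import *
s=viewer.camera('side')
cv2.imwrite('pics/s8.png',cv2.resize(s[250:450,180:380],(600,600)))
gp(.44,.315,.065,173.1); print(status.get_obs()['q'].round(1))
E
```

```text
t 8.3 grasp pt [0.4442 0.3044 0.1598] rot [ 1.7866e+02 -8.0000e-02  1.7323e+02] F [ 0.6  0.6 -1.6] op 0.0195
turn 0.13 then travel cm [0.53 0.78 9.5 ] tool z [ 0.0013  0.0233 -0.9997]
[33.9  1.7 -3.3 84.2  1.1 40.7]
```

View pics/s8.png

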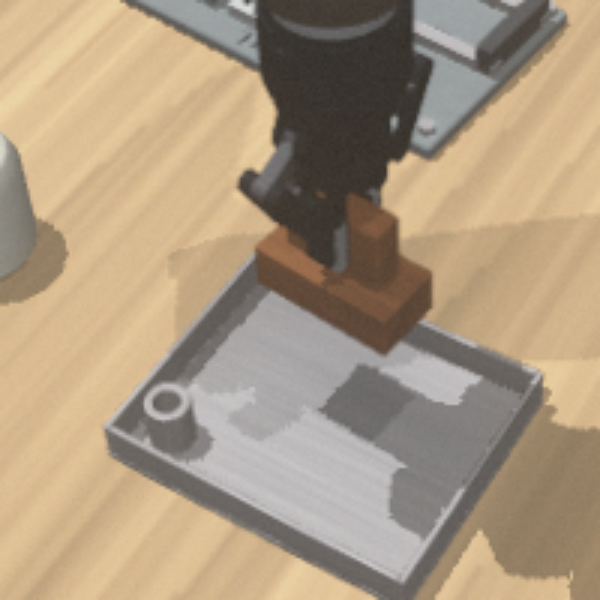

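>>> {"api": "move_arm", "payload": {"commands": [{"claw": -1, "travel": [0.2, 0.4, 1.5], "turn": 0}, {"claw": -1, "travel": [0.2, 0.4, 2.2], "turn": 0}, {"claw": -1, "travel": [0.1, 0, 2], "turn": 0}, {"claw": -1, "travel": [0, 0, 1.5], "turn": 0}, {"claw": -1, "travel": [0, 0, 0.8], "turn": 0}]}}

```text
time: 8.72
ee_pos: [0.4399, 0.3107, 0.2329]
tcp_rot: [178.7, -0.2, 173.2]
wrist_force: [0.1, -0.2, -0.8]
opening: 0.0194
```

>>> {"api": "move_arm", "payload": {"commands": [{"claw": -1, "travel": [0, 0, 0.5], "turn": 0}, {"claw": -1, "travel": [0, 0, 0.3], "turn": 0}, {"claw": -1, "travel": [0, 0, 0.3], "turn": 0}, {"claw": -1, "travel": [0, 0, 0], "turn": 0}, {"claw": -1, "travel": [0, 0, 0], "turn": 0}]}}

```text
time: 9.13
ee_pos: [0.4401, 0.3124, 0.2247]
tcp_rot: [178.6, -0.0, 173.3]
wrist_force: [0.1, -0.1, -1.0]
opening: 0.0197
```

```bash
python3 - <<'E'
from h import *
s=viewer.camera('side')
cv2.imwrite('pics/s9.png',cv2.resize(s[250:450,180:380],(600,600)))
gp(.44,.315,.0635,173.1)
E
```

```text
t 9.18 grasp pt [0.4405 0.3162 0.0701] rot [ 1.7859e+02 -1.0000e-02  1.7328e+02] F [ 0.4  0.3 -2.3] op 0.0193
turn 0.18 then travel cm [ 0.03 -0.15  0.65] tool z [ 0.0026  0.0245 -0.9997]
```

View pics/s9.png

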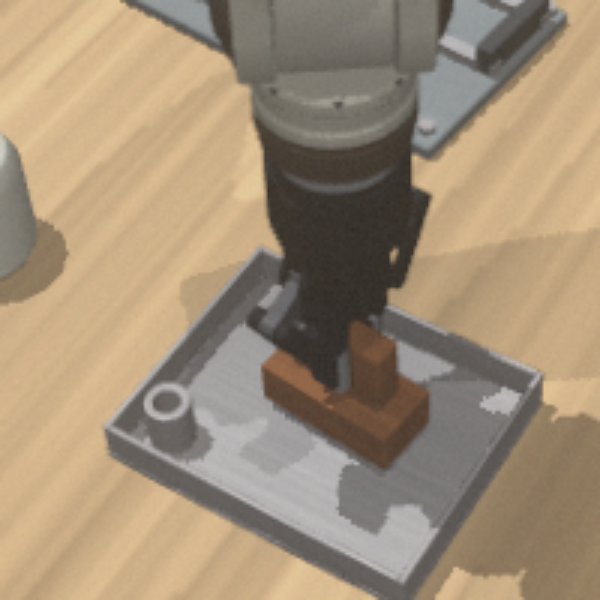

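>>> {"api": "move_arm", "payload": {"commands": [{"claw": -1, "travel": [0, 0, 0.2], "turn": 0}, {"claw": -1, "travel": [0, 0, 0.2], "turn": 0}, {"claw": -1, "travel": [0, 0, 0], "turn": 0}, {"claw": -1, "travel": [0, 0, 0.2], "turn": 0}, {"claw": -1, "travel": [0, 0, 0], "turn": 0}]}}

```text
time: 9.6
ee_pos: [0.4399, 0.3126, 0.2181]
tcp_rot: [178.6, -0.0, 173.3]
wrist_force: [1.1, -0.3, -1.6]
opening: 0.0195
```

>>> {"api": "move_arm", "payload": {"commands": [{"claw": -1, "travel": [0, 0, 0.1], "turn": 0}, {"claw": -1, "travel": [0, 0, 0], "turn": 0}]}}

```text
time: 9.77
ee_pos: [0.4399, 0.3126, 0.218]
tcp_rot: [178.6, -0.0, 173.3]
wrist_force: [-2.0, -1.3, 6.7]
opening: 0.0194
```

>>> {"api": "move_arm", "payload": {"commands": [{"claw": 0, "travel": [0, 0, 0], "turn": 0}, {"claw": 1, "travel": [0, 0, 0], "turn": 0}, {"claw": 1, "travel": [0, 0, 0], "turn": 0}, {"claw": 1, "travel": [0, 0, 0], "turn": 0}, {"claw": 1, "travel": [0, 0, 0], "turn": 0}]}}

```text
time: 10.18
ee_pos: [0.4399, 0.3125, 0.2169]
tcp_rot: [178.6, -0.1, 173.3]
wrist_force: [-0.4, -0.7, -0.2]
opening: 0.0785
```

>>> {"api": "move_arm", "payload": {"commands": [{"claw": 1, "travel": [0, 0, 0], "turn": 0}, {"claw": 1, "travel": [0, 0, -1], "turn": 0}, {"claw": 1, "travel": [0, 0, -2], "turn": 0}, {"claw": 1, "travel": [0, 0, -2.5], "turn": 0}, {"claw": 1, "travel": [0, 0, -2.5], "turn": 0}]}}

```text
time: 10.6
ee_pos: [0.4395, 0.3104, 0.2983]
tcp_rot: [178.7, -0.1, 173.3]
wrist_force: [-0.4, 0.1, -0.7]
opening: 0.0856
```

>>> {"api": "move_arm", "payload": {"commands": [{"claw": 1, "travel": [0, 0, -2], "turn": 7.1}, {"claw": 1, "travel": [0, 0, -1], "turn": 7.1}, {"claw": 1, "travel": [0, 0, 0], "turn": 7.1}, {"claw": 1, "travel": [0, 0, 0], "turn": 7.1}, {"claw": 1, "travel": [0, 0, 0], "turn": 7.1}]}}

```text
time: 11.02
ee_pos: [0.4397, 0.3099, 0.3282]
tcp_rot: [178.9, -0.8, 137.4]
wrist_force: [-0.5, -0.3, -0.6]
opening: 0.0854
```

```bash
python3 - <<'E'
from h import *
s=viewer.camera('side')
cv2.imwrite('pics/s10.png',s)
gp(.6605,-.032,.16,83.1);print(status.get_obs()['q'].round(1))
E
```

```text
t 11.07 grasp pt [0.44   0.3136 0.1733] rot [178.88  -0.85 136.91] F [-0.6  0.5  0.4] op 0.0855
turn 53.81 then travel cm [-31.68  26.05   0.54] tool z [ 0.0024  0.0244 -0.9997]
[35.   1.9 -1.7 85.5  1.1 78.1]
```

View pics/s10.png

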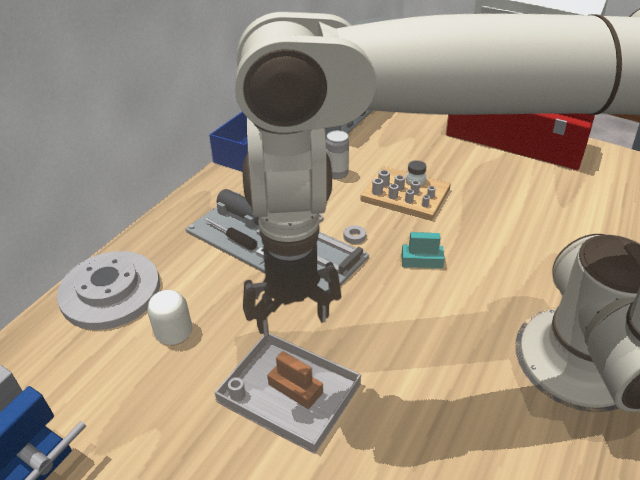

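The chock stands upright in the tray at about (295,378). I'll turn and go to the handle.

>>> {"api": "move_arm", "payload": {"commands": [{"claw": 1, "travel": [0, 0, 0], "turn": 7.1}, {"claw": 1, "travel": [0, 0, 0], "turn": 7.1}, {"claw": 1, "travel": [0, 0, 0], "turn": 7.1}, {"claw": 1, "travel": [0, 0, 0], "turn": 7.1}, {"claw": 1, "travel": [0, 0, 0], "turn": 7.1}]}}

```text
time: 11.48
ee_pos: [0.4396, 0.3099, 0.3276]
tcp_rot: [179.6, -1.3, 102.1]
wrist_force: [0.2, 0.7, 0.6]
opening: 0.085
```

>>> {"api": "move_arm", "payload": {"commands": [{"claw": 1, "travel": [0, 0, 0], "turn": 7.1}, {"claw": 1, "travel": [0, 0, 0], "turn": 7.1}, {"claw": 1, "travel": [-0.8, 0.6, 0], "turn": 3.9}, {"claw": 1, "travel": [-1.6, 1.3, 0], "turn": 0}, {"claw": 1, "travel": [-2.4, 2, 0], "turn": 0}]}}

```text
time: 11.9
ee_pos: [0.4737, 0.2592, 0.3265]
tcp_rot: [-180.0, -1.4, 84.5]
wrist_force: [0.9, 0.3, 0.5]
opening: 0.0855
```

>>> {"api": "move_arm", "payload": {"commands": [{"claw": 1, "travel": [-2.4, 2, 0], "turn": 0}, {"claw": 1, "travel": [-2.4, 2, 0], "turn": 0}, {"claw": 1, "travel": [-2.4, 2, 0], "turn": 0}, {"claw": 1, "travel": [-2.4, 2, 0], "turn": 0}, {"claw": 1, "travel": [-2.4, 2, 0], "turn": 0}]}}

```text
time: 12.32
ee_pos: [0.5621, 0.1276, 0.3236]
tcp_rot: [180.0, -1.4, 84.4]
wrist_force: [0.4, 1.1, -0.6]
opening: 0.0853
```

```bash
python3 - <<'E'
from h import *
viewer.camera_params('top')
gp(.6605,-.032,.16,83.1);print(status.get_obs()['q'].round(1))
E
```

```text
t 12.32 grasp pt [0.5625 0.1314 0.1689] rot [180.    -1.39  84.37] F [ 0.4  1.1 -0.6] op 0.0853
turn 1.27 then travel cm [-15.06  11.7    0.52] tool z [ 0.0024  0.0241 -0.9997]
[ 12.5   7.4   3.8  85.9   1.3 108.2]
```

>>> {"api": "move_arm", "payload": {"commands": [{"claw": 1, "travel": [-2.4, 1.9, 0], "turn": 0.6}, {"claw": 1, "travel": [-2.4, 1.9, 0], "turn": 0}, {"claw": 1, "travel": [-2.4, 1.9, 0], "turn": 0}, {"claw": 1, "travel": [-2.4, 1.9, 0], "turn": 0}, {"claw": 1, "travel": [-2, 1.4, 0], "turn": 0}]}}

```text
time: 12.73
ee_pos: [0.6391, 0.002, 0.3203]
tcp_rot: [-180.0, -1.4, 83.7]
wrist_force: [-0.6, 0.6, -0.2]
opening: 0.0853
```

>>> {"api": "move_arm", "payload": {"commands": [{"claw": 1, "travel": [-1.2, 0.8, 0], "turn": 0}, {"claw": 1, "travel": [-0.5, 0.4, 0], "turn": 0}, {"claw": 1, "travel": [0, 0, 0], "turn": 0}, {"claw": 1, "travel": [0, 0, 0], "turn": 0}]}}

```text
time: 13.07
ee_pos: [0.648, -0.0136, 0.3198]
tcp_rot: [-179.9, -1.4, 83.6]
wrist_force: [0.1, 0.1, -0.5]
opening: 0.0853
```

```bash
python3 - <<'E'
from h import *
s=viewer.camera('side'); t=viewer.camera('top')
cv2.imwrite('pics/s11.png',cv2.hconcat([cv2.resize(s[120:280,220:380],(400,400)),cv2.resize(t[150:310,250:410],(400,400))]))
gp(.6605,-.032,.094,83.1);print(status.get_obs()['q'].round(1))
E
```

```text
t 13.17 grasp pt [ 0.6481 -0.0093  0.1653] rot [-179.95   -1.39   83.68] F [-0.5  0.8 -0.1] op 0.0856
turn 0.58 then travel cm [-2.28  1.51  7.07] tool z [ 0.0018  0.0242 -0.9997]
[-1.4 17.7 15.5 87.7  1.4 94.9]
```

View pics/s11.png

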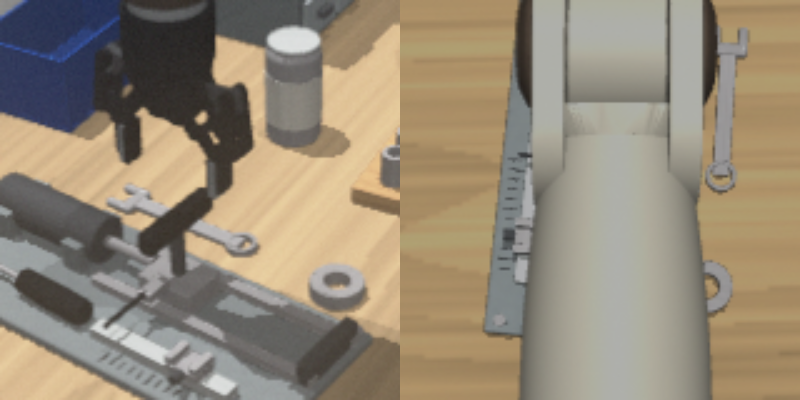

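>>> {"api": "move_arm", "payload": {"commands": [{"claw": 1, "travel": [-0.8, 0.5, 0], "turn": 0.6}, {"claw": 1, "travel": [-0.8, 0.5, 0], "turn": 0}, {"claw": 1, "travel": [-0.7, 0.5, 0.5], "turn": 0}, {"claw": 1, "travel": [0, 0, 1.3], "turn": 0}, {"claw": 1, "travel": [0, 0, 0], "turn": 0}]}}

```text
time: 13.58
ee_pos: [0.6605, -0.0394, 0.2982]
tcp_rot: [-179.8, -1.4, 82.9]
wrist_force: [-0.7, 1.1, -1.4]
opening: 0.0855
```

```bash
python3 - <<'E'
from h import *
s=viewer.camera('side')
cv2.imwrite('pics/s12.png',cv2.resize(s[120:280,220:380],(600,600)))
gp(.6605,-.032,.094,83.1)
E
```

```text
t 13.63 grasp pt [ 0.6602 -0.0354  0.1446] rot [-179.77   -1.36   82.95] F [-0.2 -0.3 -1.3] op 0.0851
turn -0.15 then travel cm [0.22 0.   5.07] tool z [-0.001   0.0241 -0.9997]
```

View pics/s12.png

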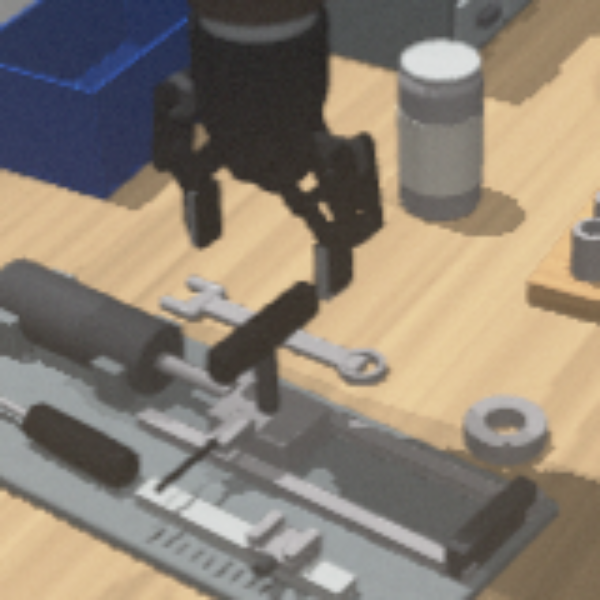

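>>> {"api": "move_arm", "payload": {"commands": [{"claw": 1, "travel": [0.1, 0, 1.3], "turn": 0}, {"claw": 1, "travel": [0.1, 0, 1.5], "turn": 0}, {"claw": 1, "travel": [0, 0, 1.3], "turn": 0}, {"claw": 1, "travel": [0, 0, 0.8], "turn": 0}, {"claw": 1, "travel": [0, 0, 0], "turn": 0}]}}

```text
time: 14.05
ee_pos: [0.6603, -0.0351, 0.2495]
tcp_rot: [-179.7, -1.4, 83.0]
wrist_force: [-0.1, -0.8, 0.4]
opening: 0.0857
```

```bash
python3 - <<'E'
from h import *
s=viewer.camera('side')
cv2.imwrite('pics/s13.png',cv2.resize(s[120:280,220:380],(600,600)))
gp(.6605,-.032,.094,83.1)
E
```

```text
t 14.1 grasp pt [ 0.6605 -0.0315  0.0963] rot [-179.83   -1.37   82.99] F [-0.7 -0.2  1.2] op 0.0853
turn -0.11 then travel cm [-0.06  0.01  0.23] tool z [-1.000e-04  2.400e-02 -9.997e-01]
```

View pics/s13.png

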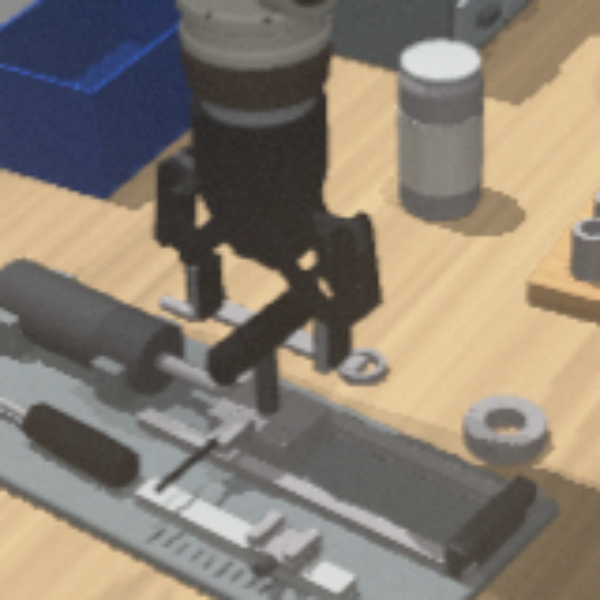

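>>> {"api": "move_arm", "payload": {"commands": [{"claw": -1, "travel": [0, 0, 0.2], "turn": 0}, {"claw": -1, "travel": [0, 0, 0], "turn": 0}, {"claw": -1, "travel": [0, 0, 0], "turn": 0}, {"claw": -1, "travel": [0, 0, 0], "turn": 0}, {"claw": -1, "travel": [0, 0, 0], "turn": 0}], "squeeze": 80}}

```text
time: 14.52
ee_pos: [0.6609, -0.0352, 0.2506]
tcp_rot: [-180.0, -1.4, 83.0]
wrist_force: [-0.5, 0.1, 0.3]
opening: 0.0256
```

>>> {"api": "move_arm", "payload": {"commands": [{"claw": -1, "travel": [0, 0, 0], "turn": 0}, {"claw": -1, "travel": [0, 0, 0], "turn": 0}, {"claw": -1, "travel": [0, 0, 0], "turn": 0}]}}

```text
time: 14.77
ee_pos: [0.6613, -0.0353, 0.2508]
tcp_rot: [179.9, -1.4, 83.0]
wrist_force: [4.8, -1.1, 2.7]
opening: 0.0148
```

```bash
python3 - <<'E'
from h import *
s=viewer.camera('side')
cv2.imwrite('pics/s14.png',cv2.resize(s[120:280,220:380],(600,600)))
gp(.6605,-.032,.094,83.1)
E
```

```text
t 14.82 grasp pt [ 0.6619 -0.0316  0.0961] rot [179.95  -1.38  82.98] F [4.7 0.1 3.6] op 0.0146
turn -0.12 then travel cm [-0.06 -0.13  0.21] tool z [ 0.0038  0.0237 -0.9997]
```

View pics/s14.png

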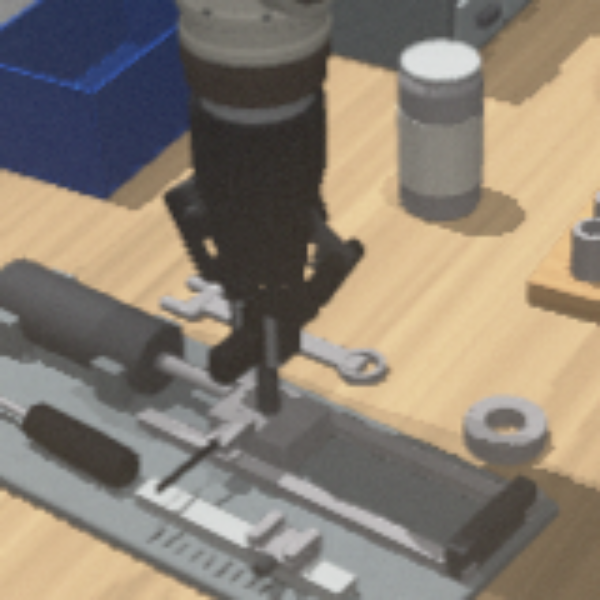

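>>> {"api": "move_arm", "payload": {"commands": [{"claw": -1, "travel": [0, -0.5, 0], "turn": 0}, {"claw": -1, "travel": [0, -0.9, 0], "turn": 0}, {"claw": -1, "travel": [0, -1, 0], "turn": 0}, {"claw": -1, "travel": [0, -1, 0], "turn": 0}, {"claw": -1, "travel": [0, -1, 0], "turn": 0}], "squeeze": 100}}

```text
time: 15.23
ee_pos: [0.6175, -0.03, 0.2509]
tcp_rot: [179.9, -1.4, 83.0]
wrist_force: [9.3, -2.2, 1.8]
opening: 0.0143
```

>>> {"api": "move_arm", "payload": {"commands": [{"claw": -1, "travel": [0, -1, 0], "turn": 0}, {"claw": -1, "travel": [0, -0.9, 0], "turn": 0}, {"claw": -1, "travel": [0, -0.5, 0], "turn": 0}, {"claw": -1, "travel": [0, -0.2, 0], "turn": 0}, {"claw": -1, "travel": [0, 0, 0], "turn": 0}]}}

```text
time: 15.65
ee_pos: [0.5918, -0.0268, 0.2508]
tcp_rot: [179.9, -1.4, 83.0]
wrist_force: [11.5, -2.4, -0.8]
opening: 0.0144
```

```bash
python3 - <<'E'
from h import *
s=viewer.camera('side'); t=viewer.camera('top')
cv2.imwrite('pics/s15.png',cv2.resize(s[190:290,240:370],(780,600),interpolation=cv2.INTER_CUBIC))
cv2.imwrite('pics/t15.png',cv2.resize(t[190:290,270:370],(600,600),interpolation=cv2.INTER_CUBIC))
gp(.6605-.0804,-.032+.0097,.096,83.1)
E
```

```text
t 15.75 grasp pt [ 0.593  -0.0232  0.0962] rot [179.85  -1.37  82.98] F [10.4 -2.5 -0.2] op 0.0145
turn -0.12 then travel cm [-0.06 -1.29  0.01] tool z [ 0.0055  0.0233 -0.9997]
```

View pics/s15.png

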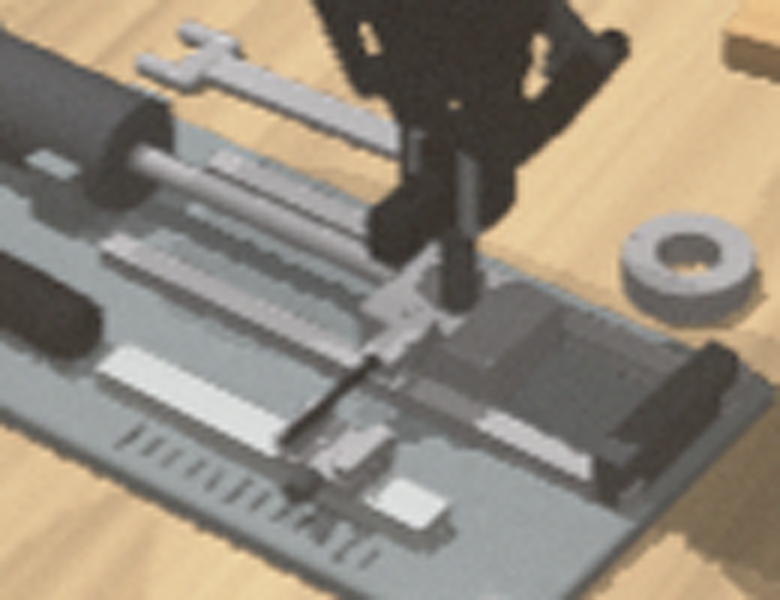

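View pics/t15.png

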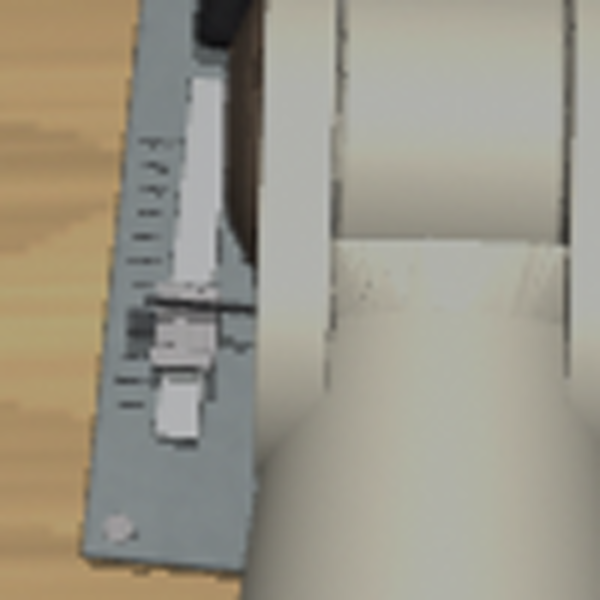

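```bash
python3 - <<'E'
from h import *
s=viewer.camera('side'); t=viewer.camera('top')
cv2.imwrite('pics/raw_s16.png',s);cv2.imwrite('pics/raw_t16.png',t)
cv2.imwrite('pics/s16.png',cv2.resize(s[250:280,280:320],(800,600),interpolation=cv2.INTER_CUBIC))
cv2.imwrite('pics/t16.png',cv2.resize(t[230:265,285:320],(595,595),interpolation=cv2.INTER_CUBIC))
t0=cv2.imread('pics/top0.png');cv2.imwrite('pics/t0z.png',cv2.resize(t0[230:265,285:320],(595,595),interpolation=cv2.INTER_CUBIC))
E
```

```text
(no output)
```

View pics/s16.png

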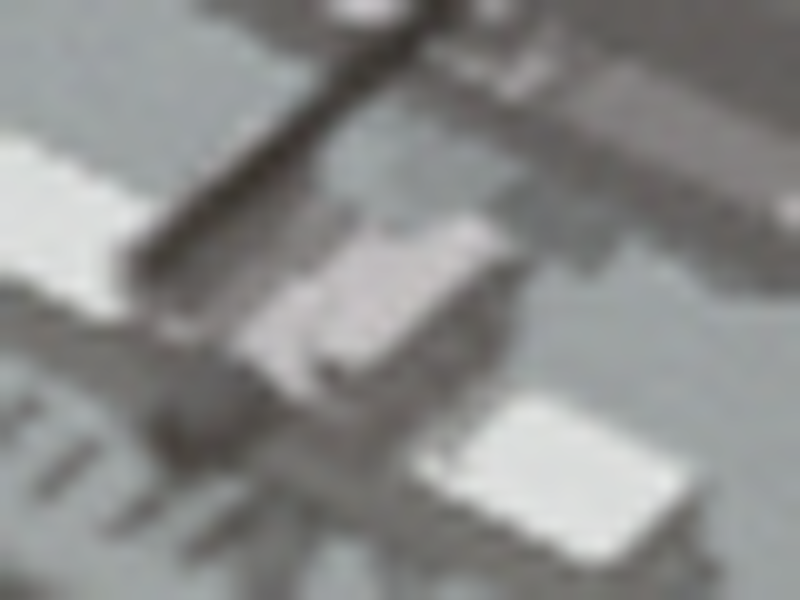

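View pics/t16.png

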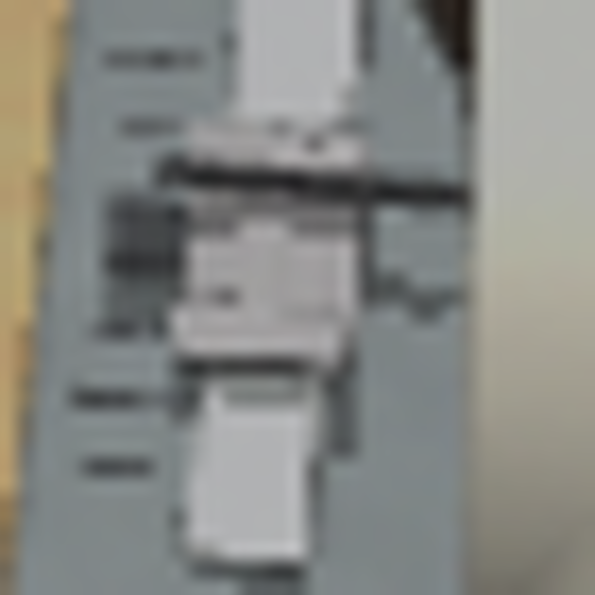

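View pics/t0z.png

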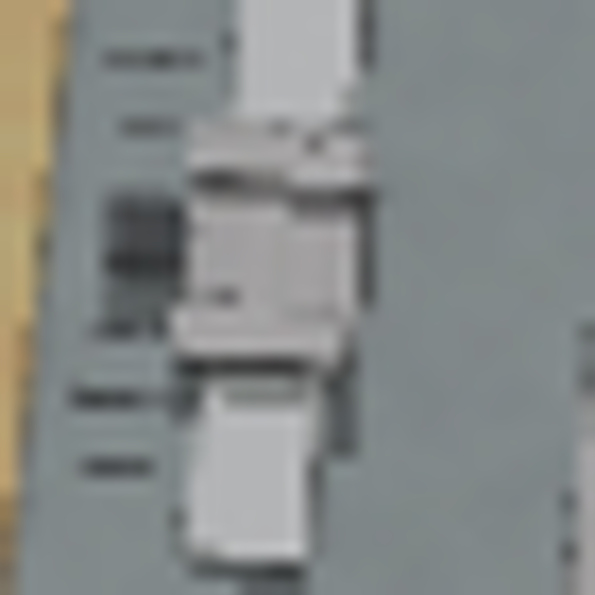

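```bash
python3 - <<'E'
from h import *
U=lambda x,y:(285+(x+.5)/17-.5,230+(y+.5)/17-.5)
V=lambda x,y:(280+(x+.5)/20-.5,250+(y+.5)/20-.5)
f=np.array([.9928,-.1201])
P=onz('top',U(270,181),.044)[:2]; a=onz('top',U(275,130),.04)[:2]; b=onz('top',U(260,352),.04)[:2]
print('top: ptr-far',(P-a)@f,'ptr-mid',(P-(a+b)/2)@f,'len',(a-b)@f)
P=onz('side',V(240,180),.044)[:2]
n=[onz('side',V(*p),.04)[:2] for p in [(520,250),(365,375),(470,215),(240,345)]]
print('side: ptr - near ridge outer edge (mid should be 17mm; x):',[(P-q)@f for q in n])
E
```

```text
top: ptr-far -0.007884939917525315 ptr-mid 0.008172162073383558 len 0.03211420398181774
side: ptr - near ridge outer edge (mid should be 17mm; x): [np.float64(0.027877023179779328), np.float64(0.026535557623565253), np.float64(0.020243175313567528), np.float64(0.013105354309900796)]
```

>>> {"api": "move_arm", "payload": {"commands": [{"claw": -1, "travel": [0, -0.5, 0], "turn": 0}, {"claw": -1, "travel": [0, -0.4, 0], "turn": 0}, {"claw": -1, "travel": [0, 0, 0], "turn": 0}, {"claw": -1, "travel": [0, 0, 0], "turn": 0}, {"claw": -1, "travel": [0, 0, 0], "turn": 0}]}}

```text
time: 16.27
ee_pos: [0.5834, -0.0258, 0.2508]
tcp_rot: [179.8, -1.4, 83.0]
wrist_force: [11.1, -2.3, -1.5]
opening: 0.0145
```

```bash
python3 - <<'E'
from h import *
s=viewer.camera('side'); t=viewer.camera('top')
a=cv2.resize(s[245:280,280:315],(400,400),interpolation=cv2.INTER_CUBIC);b=cv2.resize(t[230:265,285:320],(400,400),interpolation=cv2.INTER_CUBIC)
cv2.imwrite('pics/c17.png',cv2.hconcat([a,b])); cv2.imwrite('pics/s17.png',s)
cv2.imwrite('pics/t17.png',cv2.resize(t[230:265,285:320],(595,595),interpolation=cv2.INTER_CUBIC))
gp(.6605-.0804,-.032+.0097,.096,83.1)
E
```

```text
t 16.37 grasp pt [ 0.5843 -0.0222  0.0962] rot [179.84  -1.36  82.98] F [10.4 -2.1  0.1] op 0.0144
turn -0.12 then travel cm [-0.06 -0.42  0.01] tool z [ 0.0056  0.0233 -0.9997]
```

View pics/c17.png

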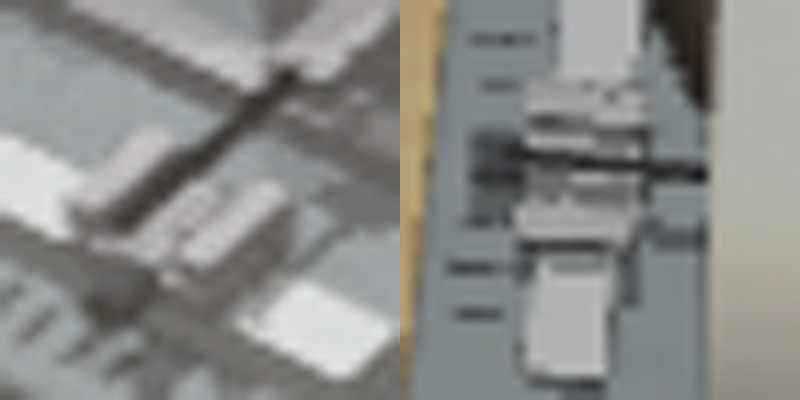

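View pics/t17.png

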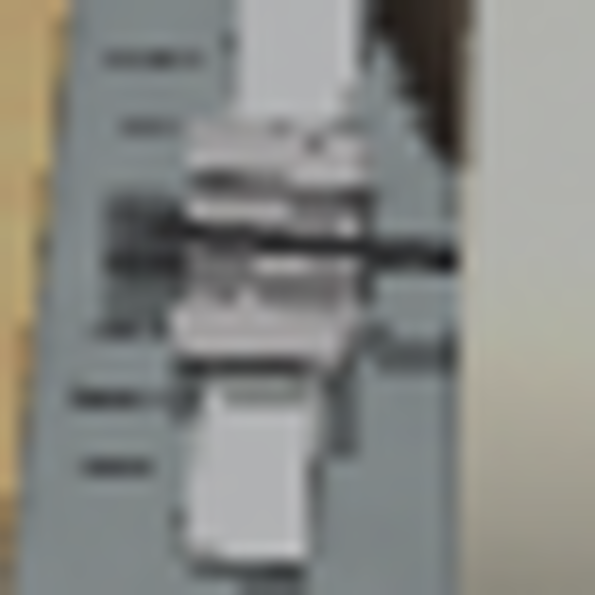

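View pics/s17.png

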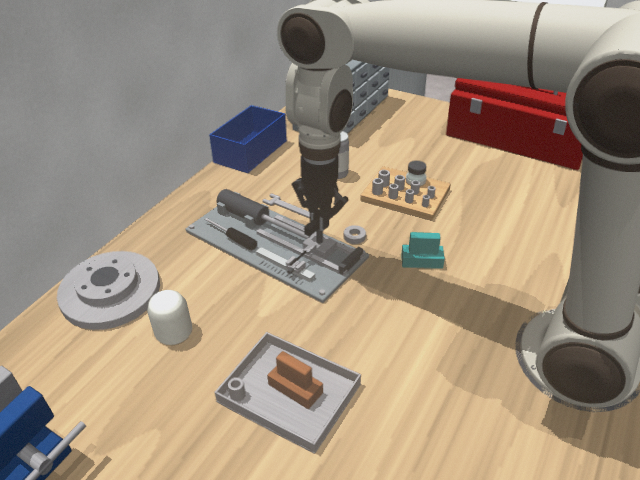

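>>> {"api": "move_arm", "payload": {"commands": [{"claw": -1, "travel": [0, -0.1, 0], "turn": 0}, {"claw": -1, "travel": [0, 0, 0], "turn": 0}, {"claw": -1, "travel": [0, 0, 0], "turn": 0}, {"claw": -1, "travel": [0, 0, 0], "turn": 0}, {"claw": -1, "travel": [0, 0, 0], "turn": 0}]}}

```text
time: 16.78
ee_pos: [0.5825, -0.0257, 0.2508]
tcp_rot: [179.8, -1.4, 83.0]
wrist_force: [11.5, -2.1, -0.4]
opening: 0.0144
```

>>> {"api": "move_arm", "payload": {"commands": [{"claw": -1, "travel": [0, 0, 0], "turn": 0}, {"claw": -1, "travel": [0, 0, 0], "turn": 0}, {"claw": -1, "travel": [0, 0, 0], "turn": 0}, {"claw": -1, "travel": [0, 0, 0], "turn": 0}, {"claw": -1, "travel": [0, 0, 0], "turn": 0}]}}

```text
time: 17.2
ee_pos: [0.5825, -0.0257, 0.2508]
tcp_rot: [179.8, -1.4, 83.0]
wrist_force: [11.1, -2.3, -1.5]
opening: 0.0143
```

```bash
python3 - <<'E'
from h import *
s=viewer.camera('side'); t=viewer.camera('top')
a=cv2.resize(s[245:280,280:315],(400,400),interpolation=cv2.INTER_CUBIC);b=cv2.resize(t[230:265,285:320],(400,400),interpolation=cv2.INTER_CUBIC)
cv2.imwrite('pics/c18.png',cv2.hconcat([a,b]))
gp(.6605-.0804,-.032+.0097,.096,83.1)
E
```

```text
t 17.3 grasp pt [ 0.5834 -0.0221  0.0961] rot [179.84  -1.36  82.98] F [11.8 -1.8  0.1] op 0.0142
turn -0.12 then travel cm [-0.06 -0.32  0.01] tool z [ 0.0057  0.0233 -0.9997]
```

View pics/c18.png

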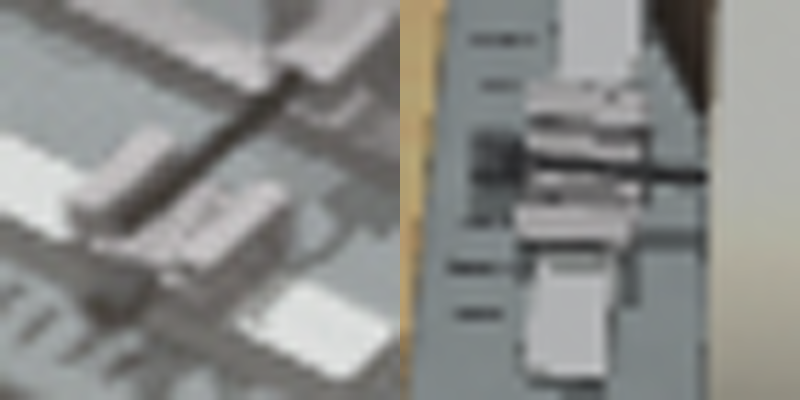

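The pointer sits mid-gap in both views and the arm is steady, so I'm handing in.

```bash
python3 - <<'E'
from workcell import bot
print(bot.job_done())
E
```

```text
the job is handed in; nothing more can be done
None
```

I moved the chock into the steel tray and pulled the handle out about 79 mm, so the pointer stands in the rider's gap. I handed the job in at about 17.3 s with the gripper still holding the handle. `job_done` gives no verdict, so these are my last checks.

- **Chock:** the side view shows it upright on the tray floor, about 10 mm from the tray's centre and clear of the small socket. I took no tilt measurement.
- **Pointer:** in the last pictures it looks about 1–2 mm from the middle of the gap in both views, judged by eye; the limit is 7.5 mm. The arm was steady over the last half second, with a spring pull of about 11–12 N at the wrist and a 100 N grip.
- **Rider and bystanders:** the rider looks the same in the top view before and after the pull. The bystanders I could see look unmoved, and I never touched the turquoise look-alike; I did not measure any of these shifts.

**Disagreements and problems:**
- **Heights:** heights measured across the two views came out about 6–7 mm low for the chock's rib and the tray rim. The handle came out about 1 mm high. I worked from the given heights, and contact with the tray floor came about where they predicted.
- **Pull distance:** my first estimate of the pull was about 81 mm; the closer look during the pull gave about 79 mm.
- **Gripper turn:** on the first approach the last joint reached its range limit. I used the half-turned grasp instead, and the tool stayed tilted about 1.4° for the rest of the run.

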